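Hold the set-screw collar on the spindle flat against the preload spring

ROBOT

A 6-joint arm with a two-finger parallel gripper is mounted at the origin on a cart in front of the work surface, level with it; the furniture and walls round the work are solid. World frame = base frame: x ahead of the robot, y to its left, z up, the work surface at z = 0. Lengths are in m, angles in rad, forces in N, time in s.
With the tool pointing down it reaches from about 0.35 to 0.85 m from the base axis. Payload 8.1 kg.
Tool frame: the origin (TCP) lies at the very end of the fingers, on their centre line; the grasp point (between the pads) lies 19 mm behind it; z points along the fingers, y is the line along which they close (so a half turn about z gives the same grasp; the last joint's range is limited). The gripper opens to 93 mm and grips with 3 to 60 N. Pads are 15 mm wide; open, the fingers measure 128 mm over their backs; the gripper's body (75 mm by 188 mm) begins 65 mm behind the grasp point.
Start: joints at [1.166, 0.13, 1.488, -0, 1.523, -0.085], TCP at [0.189, 0.57, 0.219] pointing down, gripper open.
Joint ranges: [-2.96, 2.96], [-0.89, 2.26], [0.02, 2.5], [-1.34, 4.48], [0, 2.73], [-2.66, 2.66]. Speed limits (rad/s): [2.39, 2.39, 2.79, 3.14, 3.14, 3.14].

INTERFACE

Orientations are given as a rotation vector (axis times angle).
In Python, from plant import robot gives the robot as it stands.
- The arm moves only by the tool play_rows, never from a script. Its argument "deltas" is one flat list of numbers, 5 for each row, row after row: the shift along the tool's x, y, z in mm, then the turn about the tool's z in degrees, then the finger opening in mm, from 0 to 93. A call has 1 to 10 rows; each row shifts and turns the commanded pose from where the row before left it, along the tool's axes as they then stand; what a row does not reach is not made up. A row lasts 1/12 s, in which the tool goes at most 41.7 mm and 7.16 degrees, less where a joint would pass 70% of its speed; a pose out of reach is approached as far as the arm can. A call with a gripper value outside its range is refused whole. The fingers move at their own pace and stop on an object; "newtons" is the grip in N (left out, the last holds). Time passes only in rows, so rows that do not move let the fingers close. It gives the time, the measured TCP pose, the force, the opening and the grip force at its end, in the units of the state.
- robot.read_state(): the state, without advancing time (a new reading comes with each control period).
- robot.read_camera(name): name is "scene" or "top" or "wrist"; returns a dict with "pixels" (400x640x3 uint8, blue, green, red), "mtx" (3x3 intrinsics, pixels), "eye" and "rotation" of the camera in the world. Camera axes: x right, y up, looking along -z (the intrinsics and any distortion apply to the point x, -y, -z); pixel columns grow to the right and rows downward; lengths in m; the calibration is good to about 2 mm. A picture is of the moment at which its call begins. There is no depth.
- robot.close_job(): hands the job in; it is judged then, once.
The state is a dict: "t": time; "q": joint angles; "dq": joint speeds; "joint_torque": joint torques, N m; "tool_pos": TCP position; "orientation": TCP orientation; "force": force on the tool from outside, world axes, zero at the start; "wrist_torque": the same for the moment, N m; "opening": finger opening in m; "gripper_force": force on a finger pad.
Only numpy, scipy, OpenCV 4.12 (cv2) and the standard library are available. Lean on these libraries where they do the work, as an engineer would, in place of code of your own. Each camera call takes 0.05 s, during which the arm holds its last target. There are 200 camera calls.

TASK

Preload the sander spindle that stands upright in its bearing stand: first pinch the bare spindle end, feel for its set-screw flat and turn the spindle until the flat faces squarely to the open side of the stand, away from the sheet guard, where the hex key can get in. Slip the loose spacer ring over the spindle, let it lie flat on the spring sleeve and let go of it; then fit the collar on top with its set screw over the flat, so that the screw points squarely to the open side, and push it down until the sleeve is fully home against its spring. Finish holding: the program ends with the collar still gripped and pressed down, ready for somebody to tighten the screw; leave the hex key, the dust brush and the screwdriver where they lie.

Things in the scene. Friction and masses are not known exactly. Their poses are not given: they have to be found in the camera images.
- stand: fixed bearing stand; origin on the bench under the spindle axis. Foot plate 170 x 150 x 12 mm (x -70 to +100, y -75 to +75 mm). Its -x axis points to its open side (brass grease nipple on the housing); +x is closed by a sheet guard: face at x = 93 mm, wings at y = +-70 mm from x = 65 mm on, up to 98 mm above the bench. Housing 68 mm wide, its top 46 mm above the bench
- spindle_end (a point): centre of the spindle's upper end, 112 mm above the bench. Spindle 24 mm in diameter, blackened, upright; the last 8 mm taper to 17 mm. One bright milled flat, 8 mm from the axis and 18 mm wide, runs down to the sleeve: pads on the flat and on its round back close to 20 mm (their middle is then 2 mm off the axis, away from the flat), off the flat to 22 to 24 mm
- seat (a point): point on the spindle axis, 62 mm above the bench, at the top of the unpressed spring sleeve; fixed to the stand, axes as the stand's
- spindle (a joint): turn of the spindle in its bearing, rad: at 0 the flat faces the stand's -x side (the open side); positive is anticlockwise seen from above. Stiff (0.06 N m of drag), it stays where it is left; it starts somewhere between 0.5 and 1.2
- sleeve (a joint): how far the spring sleeve round the spindle is pressed down, m: 0 free, 0.008 fully home, its flange on the housing. Steel flange 44 mm in diameter, 8 mm thick, its top 62 mm above the bench when free. The spring pushes up with 6 N at first, 14 N fully home
- spacer: plain aluminium spacer ring lying flat on the bench: 44 mm outside, 28 mm bore, 14 mm thick, 60 g; origin at the centre of its underside, z up
- collar: blackened shaft collar lying flat: 48 mm outside, 26 mm bore, 20 mm thick, 180 g; origin at the centre of its underside, z up. A bright 8 mm set screw goes through its -x side along x at half height: 6 mm stands out of the rim, 4 mm into the bore (9 mm from the axis), so it only passes the spindle with the screw over the flat, within about 0.15 rad. Grip it beside the screw, along its y
- screw (a point): outer end of the collar's set screw, 30 mm from the collar's axis on its -x side, 10 mm above its underside
- hexkey: bystander: black L-shaped hex key, 85 x 31 x 6 mm, lying flat on the bench on the open side of the stand; origin under its middle
- brush: bystander: wooden dust brush, 225 x 32 x 48 mm, lying in front of the drawer chest; origin under its middle
- driver: bystander: screwdriver with a red handle, 208 x 25 x 27 mm, lying near the front edge of the bench; origin under its middle
Things that resemble listed ones, but are neither listed nor needed, are in the scene too. There is more than one size of the collar; the job needs the larger.

How it is judged:
On the way, in this order (a step that is already met when the one before it is completed fails the run):
1. the spindle is turned until its flat faces the open side, before anything is put on it (value of joint spindle between -0.2 and 0.2 rad and horizontal distance between each of spacer, collar and seat above 0.03 m), for 0.2 s.
2. the spacer lies flat on the sleeve round the spindle, let go (horizontal distance between spacer and seat below 0.004 m and z of spacer in the frame of seat below 0.002 m and angle between spacer's own z axis and vertical below 0.08 rad and contact force between the fingers and spacer below 0.1 N and horizontal distance between collar and seat above 0.03 m), for 0.2 s.
At the end, for the whole second after the job is handed in: Flat and screw face the open side within 0.2 rad; spacer on the sleeve, collar on the spacer, both level (0.08 rad) and within 4 mm of the axis; the fingers grip the collar (over 3 N) and press it on the spacer (over 4 N), the sleeve down over 6 of its 8 mm, at rest (value of joint spindle between -0.2 and 0.2 rad and horizontal distance between each of spacer, collar and seat below 0.004 m and angle between each of spacer, collar's own z axis and vertical below 0.08 rad and z of collar in the frame of spacer between 0.012 and 0.016 m and angle between the x axis of collar and the x axis of stand, either way round below 0.2 rad and x of screw in the frame of stand below -0.02 m and value of joint sleeve above 0.006 m and contact force between the fingers and collar above 3 N and contact force between spacer and collar above 4 N and linear speed of collar below 0.01 m/s); the arm keeps its last pose, push and grip.
It fails at once if the hex key is disturbed (over 30 mm) (distance of hexkey from where it was at the start of the episode above 0.03 m).
It fails at once if the dust brush is disturbed (over 30 mm) (distance of brush from where it was at the start of the episode above 0.03 m).
It fails at once if the screwdriver is disturbed (over 30 mm) (distance of driver from where it was at the start of the episode above 0.03 m).
It also fails if it takes over 72 s, if anything falls off the work surface, if the arm or the gripper's body presses on something with over 40 N, if the wrist force passes 120 N, or if a joint passes its speed limit or range.

## Working session

There is one attempt and no reset: what is moved stays moved. The work goes in short steps, Python scripts to look and compute and a tool call to move; the robot and the scene stay as the last step left them, time stands still between calls to the robot, and variables do not carry over. Pictures are saved under pics/ and viewed, at most 10 in all, crops included, and the job is handed in when it is done.

Besides the shell and the picture viewer there is one more tool, called after "Call:" as name(argument=value, ...), one argument or row to a line, values as JSON. play_rows: Moves the arm, as the interface text tells. Its arguments: {"type":"object","properties":{"deltas":{"type":"array"},"newtons":{"type":"number"}},"required":["deltas"]}

```bash
ls; mkdir -p pics; python3 - <<'E'
from plant import robot
import cv2,pickle
s=robot.read_state();print({k:s[k] for k in('t','tool_pos','orientation','opening','force')})
d={}
for n in("top","scene"):
    c=robot.read_camera(n);d[n]=c;cv2.imwrite(f"pics/{n}0.png",c["pixels"]);print(n,c["mtx"],c["eye"],c["rotation"],[k for k in c])
pickle.dump(d,open("cam0.pkl","wb"))
E
```

```text
pics
{'t': 0.0, 'tool_pos': array([0.18838377, 0.56906482, 0.21758629]), 'orientation': array([-5.00072730e-01, -3.10111284e+00,  2.77573139e-03]), 'opening': 0.09307075960629642, 'force': array([-0.32820928, -0.64829043, -0.65737198])}
top [[387.65812447   0.         322.57123765]
 [  0.         387.65812447 194.93714489]
 [  0.           0.           1.        ]] [ 0.45277778 -0.18756415  0.95535371] [ 0.02522792 -0.05953916 -1.58081952] ['pixels', 'mtx', 'eye', 'rotation']
scene [[373.29583671   0.         316.41354649]
 [  0.         373.29583671 198.79290114]
 [  0.           0.           1.        ]] [-0.12495471 -0.53270432  0.54650458] [ 0.91647778 -0.5516759  -1.01914575] ['pixels', 'mtx', 'eye', 'rotation']
```

View pics/top0.png

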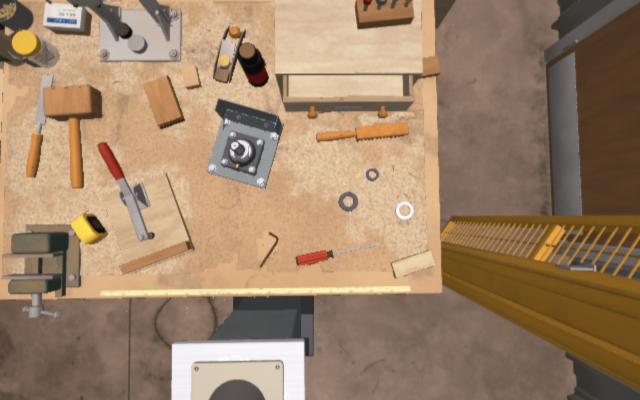

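View pics/scene0.png

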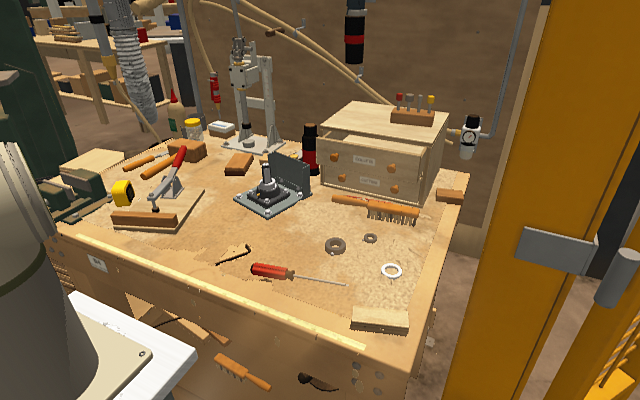

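The top view shows the larger dark ring at (348,201), a smaller dark ring at (372,174), a bright ring at (404,210) and the stand at (242,150) with its guard at the upper edge. The larger dark ring fits the 48 mm collar. I'll measure it and check in an enlarged crop.

```bash
cat > h.py <<'E'
import numpy as np,cv2,pickle
from scipy.spatial.transform import Rotation as R
def ray(c,uv,z):
    uv=np.atleast_2d(uv).astype(float);K=c["mtx"]
    d=np.c_[(uv[:,0]-K[0,2])/K[0,0],-(uv[:,1]-K[1,2])/K[1,1],-np.ones(len(uv))]
    d=d@R.from_rotvec(c["rotation"]).as_matrix().T
    return c["eye"]+d*((z-c["eye"][2])/d[:,2])[:,None]
def proj(c,P):
    p=(np.atleast_2d(P)-c["eye"])@R.from_rotvec(c["rotation"]).as_matrix()
    K=c["mtx"];return np.c_[K[0,0]*p[:,0]/-p[:,2]+K[0,2],K[1,1]*-p[:,1]/-p[:,2]+K[1,2]]
def crop(c,x0,y0,x1,y1,k):return cv2.resize(c["pixels"][y0:y1,x0:x1],None,fx=k,fy=k,interpolation=cv2.INTER_CUBIC)
E
python3 - <<'E'
from h import *
d=pickle.load(open("cam0.pkl","rb"));c=d["top"]
a=crop(c,200,90,300,195,4);b=crop(c,330,160,420,225,4)
im=np.zeros((420,780,3),np.uint8);im[:,:400]=a;im[:260,410:770]=b
cv2.imwrite("pics/crop0.png",im)
hsv=cv2.cvtColor(c["pixels"],cv2.COLOR_BGR2HSV)
for nm,(u,v),m in[("col",(348,201),hsv[...,2]<110),("small",(372,174),hsv[...,2]<110),("spacer",(404,210),(hsv[...,1]<40)&(hsv[...,2]>170))]:
    w=np.zeros(m.shape,np.uint8);w[v-16:v+17,u-16:u+17]=m[v-16:v+17,u-16:u+17]
    cs,_=cv2.findContours(w,cv2.RETR_EXTERNAL,cv2.CHAIN_APPROX_NONE);k=max(cs,key=cv2.contourArea)
    (x,y),r=cv2.minEnclosingCircle(k);print(nm,x,y,r,r/387.66*.94,ray(c,(x,y),.015),cv2.contourArea(k))
print(ray(c,(242,150),.112),ray(c,(242,150),0))
E
```

```text
col 347.9631652832031 201.226318359375 9.2844877243042 0.022513074500453867 [[ 0.48747603 -0.26993753  0.015     ]] 220.0
small 370.0 175.5 4.924529075622559 0.011941023915506385 [[ 0.54979912 -0.32477708  0.015     ]] 8.0
spacer 404.04718017578125 210.14151000976562 9.092052459716797 0.022046456462193127 [[ 0.46434457 -0.40644108  0.015     ]] 228.5
[[ 0.59816405 -0.03138217  0.112     ]] [[ 0.6174718  -0.01064071  0.        ]]
```

View pics/crop0.png

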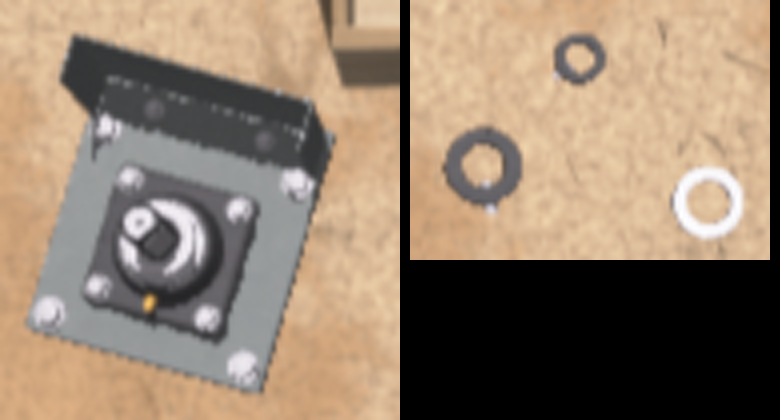

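Candidates: dark ring (348,201), about 46–48 mm across with a bright screw at (350,212); dark ring (372,174), clearly smaller. The crop confirms the first is the larger collar, with its screw pointing towards the robot. The bright ring (404,210) measures 44 mm and is the spacer. The stand's nipple is at about (237,165), facing the robot, and the stand's yaw is roughly -16°. Next I'll move over the stand for a wrist view.

```bash
cat >> h.py <<'E'
def yaw(s):
    x=R.from_rotvec(s["orientation"]).as_matrix()[:,0];return np.degrees(np.arctan2(x[1],x[0]))
def plan(p,psi,op,step=36,rot=6,s=None):
    "rows to bring the TCP to p (m) with tool x at psi deg"
    from plant import robot
    s=s or robot.read_state();a=yaw(s);q=np.array(s["tool_pos"])*1e3;p=np.array(p)*1e3
    dt=-(psi-a+180)%360-180 if 0 else -((psi-a+180)%360-180)
    n=int(np.ceil(max(np.linalg.norm(p-q)/step,abs(dt)/rot,1)));out=[]
    for i in range(n):
        d=(p-q)/(n-i);c,t=np.cos(np.radians(a)),np.sin(np.radians(a))
        r=np.round([c*d[0]+t*d[1],t*d[0]-c*d[1],-d[2],dt/(n-i)],1)
        q=q+[c*r[0]+t*r[1],t*r[0]-c*r[1],-r[2]];a-=r[3];dt-=r[3];out.append([*map(float,r),op])
    for i in range(0,n,10):print(str(sum(out[i:i+10],[])).replace(".0,",","))
def st(*ks):
    from plant import robot
    s=robot.read_state();print("t%.2f"%s["t"],np.round(s["tool_pos"],4),"yaw%.2f"%yaw(s),"open%.2f"%(s["opening"]*1e3),"grip%.1f"%s["gripper_force"],"F",np.round(s["force"],1),"M",np.round(s["wrist_torque"],2),"q",np.round(s["q"],2));return s
E
python3 - <<'E'
from h import *
st();plan([.53,-.02,.30],120,93)
E
```

```text
t0.10 [0.1884 0.5691 0.2177] yaw161.68 open92.97 grip0.0 F [ 0.3 -0.1  0.7] M [-0.   -0.04 -0.04] q [ 1.17  0.13  1.49  0.    1.52 -0.09]
[-25.5, -22.6, -4.1, 2.1, 93, -26.3, -21.6, -4.1, 2.1, 93, -27.1, -20.7, -4.1, 2.1, 93, -27.8, -19.7, -4.1, 2.1, 93, -28.5, -18.6, -4.1, 2.1, 93, -29.2, -17.6, -4.1, 2.1, 93, -29.8, -16.5, -4.1, 2.1, 93, -30.4, -15.4, -4.1, 2.1, 93, -30.9, -14.3, -4.1, 2.1, 93, -31.4, -13.1, -4.1, 2.1, 93]
[-31.9, -12, -4.1, 2.1, 93, -32.3, -10.8, -4.1, 2.1, 93, -32.7, -9.6, -4.1, 2.1, 93, -33, -8.4, -4.1, 2.1, 93, -33.3, -7.2, -4.1, 2, 93, -33.5, -6, -4.2, 2.1, 93, -33.7, -4.8, -4.1, 2, 93, -33.8, -3.6, -4.2, 2.1, 93, -33.9, -2.3, -4.1, 2, 93, -34, -1.2, -4.2, 2.1, 93]
```

Call:
play_rows(
  deltas=[-25,-23,-4,2,93,-26,-22,-4,2,93,-27,-21,-4,2,93,-28,-20,-4,2,93,-28,-19,-4,2,93,-29,-18,-4,2,93,-30,-16,-4,2,93,-30,-15,-4,2,93,-31,-14,-4,2,93,-31,-13,-4,2,93],
)

```text
t: 0.93
tool_pos: [0.3602, 0.2746, 0.2585]
orientation: [-1.033, -2.967, 0.0]
force: [0.8, -0.6, 0.1]
opening: 0.0929
gripper_force: 0.0
```

Call:
play_rows(
  deltas=[-32,-12,-4,2,93,-32,-11,-4,2,93,-33,-10,-4,2,93,-33,-8,-4,2,93,-33,-7,-4,2,93,-34,-6,-4,2,93,-34,-5,-4,2,93,-34,-4,-4,2,93,-34,-2,-4,2,93,-34,-1,-4,2,93],
)

```text
t: 1.77
tool_pos: [0.5385, -0.0167, 0.2984]
orientation: [-1.533, -2.741, 0.0]
force: [0.5, -0.4, 0.5]
opening: 0.093
gripper_force: 0.0
```

```bash
python3 - <<'E'
from h import *
from plant import robot
st();c=robot.read_camera("wrist");pickle.dump(c,open("w1.pkl","wb"));cv2.imwrite("pics/w1.png",c["pixels"]);print(c["eye"],c["mtx"])
print(proj(c,[[.608,-.015,.112],[.608,-.015,.062]]))
E
```

```text
t1.77 [ 0.5385 -0.0167  0.2984] yaw121.56 open93.04 grip0.0 F [ 0.5 -0.4  0.5] M [-0.03  0.01  0.02] q [-0.13 -0.05  1.53  0.    1.66 -0.68]
[0.49766777 0.05107651 0.46424997] [[331.7503326    0.         316.12107431]
 [  0.         331.7503326  193.36239927]
 [  0.           0.           1.        ]]
[[369.47239687 199.99661394]
 [363.36446416 187.77579275]]
```

View pics/w1.png

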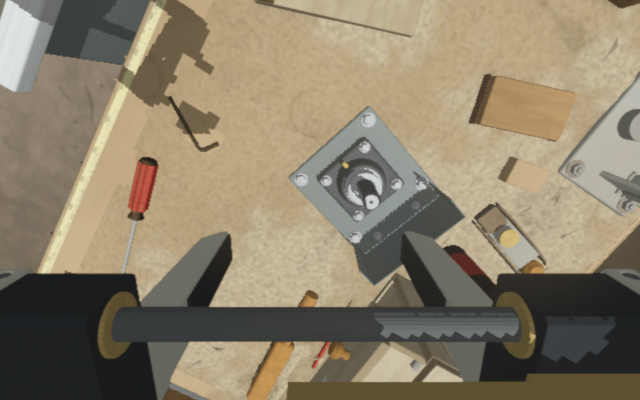

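The wrist picture shows the stand centred near (361,182), with the spindle end at (372,202), the nipple at (346,165), near plate corners at (369,107) and (290,177), and the guard at lower right. I'll measure the plate and spindle end.

```bash
python3 - <<'E'
from h import *
c=pickle.load(open("w1.pkl","rb"));im=c["pixels"]
a=crop(c,280,95,440,255,3);b=crop(c,330,150,400,220,6)
o=np.zeros((480,800,3),np.uint8);o[:a.shape[0],:380]=a[:,:380];o[:420,380:800]=b;cv2.imwrite("pics/crop1.png",o)
hsv=cv2.cvtColor(im,cv2.COLOR_BGR2HSV)
print([hsv[y,x].tolist() for x,y in[(368,130),(310,185),(340,140),(372,202),(356,192),(330,165)]])
m=(((hsv[...,0]>60)&(hsv[...,0]<125)&(hsv[...,1]>15)&(hsv[...,2]>90))*255).astype(np.uint8);w=np.zeros_like(m);w[95:260,280:450]=m[95:260,280:450]
k=max(cv2.findContours(w,0,cv2.CHAIN_APPROX_NONE)[0],key=cv2.contourArea)[:,0].astype(float)
P=ray(c,k,.012)
# fit the edges
def side(p,q):
    p,q=np.array(p,float),np.array(q,float);L=np.linalg.norm(q-p);u=(q-p)/L;n=np.array([-u[1],u[0]])
    t=(k-p)@u;e=(k-p)@n;s=(t>.1*L)&(t<.9*L)&(abs(e)<4);X=P[s,:2]
    l=cv2.fitLine(X.astype(np.float32),cv2.DIST_HUBER,0,1e-4,1e-4).ravel();print(s.sum(),l,np.degrees(np.arctan(l[1]/l[0])));return l
A=side((290,177),(369,107));B=side((369,107),(420,165));C=side((290,177),(345,232))
def X(a,b):
    t=np.linalg.solve(np.c_[a[:2],-b[:2]],b[2:]-a[2:]);return a[2:]+t[0]*a[:2]
p,q=X(A,B),X(A,C);print(p,q,np.linalg.norm(p-q))
y=(p-q)/np.linalg.norm(p-q);y=y if y[1]>0 else -y;x=np.array([y[1],-y[0]]);print("origin",(p+q)/2+.07*x,"yaw",np.degrees(np.arctan2(x[1],x[0])))
E
```

```text
[[70, 10, 157], [69, 12, 153], [65, 10, 154], [90, 4, 139], [105, 3, 161], [36, 16, 80]]Traceback (most recent call last):
  File "<stdin>", line 15, in <module>
  File "<stdin>", line 14, in side
cv2.error: OpenCV(4.12.0) /io/opencv/modules/imgproc/src/linefit.cpp:50: error: (-215:Assertion failed) count > 0 in function 'fitLine2D_wods'
```

View pics/crop1.png

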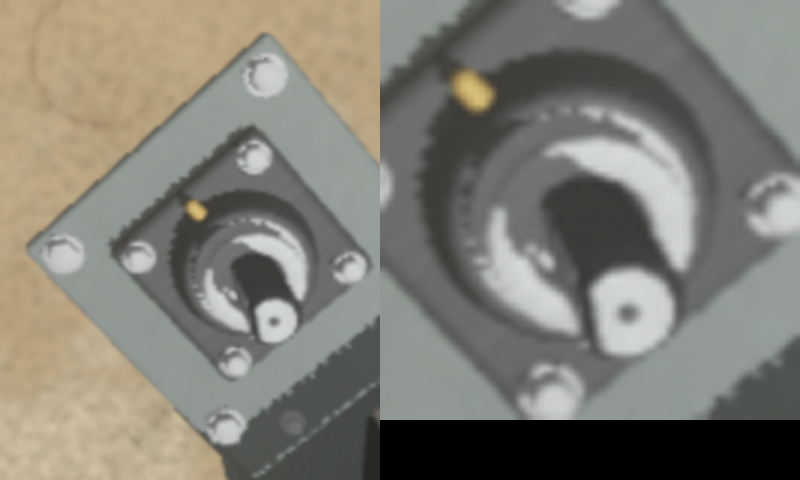

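The crop shows the spindle end at (371.3,202.0). The straight edge of its D shape faces image left, about 45° anticlockwise from the nipple direction. I'll fix the plate mask and fit the angles.

```bash
cat > stand.py <<'E'
from h import *
c=pickle.load(open("w1.pkl","rb"));im=c["pixels"]
hsv=cv2.cvtColor(im,cv2.COLOR_BGR2HSV)
m=(((hsv[...,0]>50)&(hsv[...,0]<125)&(hsv[...,1]<30)&(hsv[...,2]>120))*255).astype(np.uint8);w=np.zeros_like(m);w[95:250,280:440]=m[95:250,280:440]
k=max(cv2.findContours(w,0,cv2.CHAIN_APPROX_NONE)[0],key=cv2.contourArea)[:,0].astype(float)
P=ray(c,k,.012)
def side(p,q):
    p,q=np.array(p,float),np.array(q,float);L=np.linalg.norm(q-p);u=(q-p)/L;n=np.array([-u[1],u[0]])
    t=(k-p)@u;e=(k-p)@n;s=(t>.1*L)&(t<.9*L)&(abs(e)<4);X=P[s,:2]
    l=cv2.fitLine(X.astype(np.float32),cv2.DIST_HUBER,0,1e-4,1e-4).ravel();print(s.sum(),l,np.degrees(np.arctan(l[1]/l[0])));return l
A=side((290,177),(369,107));B=side((369,107),(405,147));C=side((290,177),(345,232))
def X(a,b):
    t=np.linalg.solve(np.c_[a[:2],-b[:2]],b[2:]-a[2:]);return a[2:]+t[0]*a[:2]
p,q=X(A,B),X(A,C);print(p,q,np.linalg.norm(p-q))
y=(p-q)/np.linalg.norm(p-q);y=y if y[1]>0 else -y;x=np.array([y[1],-y[0]]);print("origin",(p+q)/2+.07*x,"yaw",np.degrees(np.arctan2(x[1],x[0])))
# spindle end disc
g=np.zeros_like(m);g[190:215,360:385]=255
k2=max(cv2.findContours(((hsv[...,2]>100)&(hsv[...,1]<40)).astype(np.uint8)*(g>0).astype(np.uint8),0,cv2.CHAIN_APPROX_NONE)[0],key=cv2.contourArea)
print("end",ray(c,(371.3,202),.112),cv2.minEnclosingCircle(k2),ray(c,cv2.minEnclosingCircle(k2)[0],.112))
b=(280+np.array([265,62,227,0])/3,95+np.array([75,254,425,0])/3)
h=np.array([[254,156],[138,256],[235,361],[350,267]])/3+[280,95]
print("housing bolts",ray(c,h,.049)[:,:2],ray(c,h,.049).mean(0))
e=ray(c,[[330+(597-380)/6,150+275/6],[330+(588-380)/6,150+340/6]],.112);d=e[1]-e[0];print("flat normal deg",np.degrees(np.arctan2(d[1],d[0]))+90,np.degrees(np.arctan2(d[1],d[0]))-90)
t=pickle.load(open("cam0.pkl","rb"))["top"];print("top end",ray(t,(200+138/4,90+222/4),.112))
E
python3 stand.py
```

```text
65 [0.28197113 0.9594229  0.5456067  0.00576539] 73.622116
33 [ 0.96017045 -0.27941504  0.60180116  0.06239399] -16.225294
46 [ 0.95830315 -0.28575355  0.57788646 -0.08121521] -16.603897
[0.5653658  0.07299689] [ 0.5247041  -0.06535691] 0.14420523
origin [ 0.61219454 -0.01591798] yaw -16.377876
end [[ 0.61106497 -0.01588114  0.112     ]] ((372.0, 202.4791717529297), 16.63529396057129) [[ 0.61205033 -0.01593869  0.112     ]]
housing bolts [[ 0.58330495  0.02789515]
 [ 0.56483411 -0.03406811]
 [ 0.62715547 -0.05239318]
 [ 0.64553175  0.00965952]] [ 0.60520657 -0.01222666  0.049     ]
flat normal deg 26.447726381683175 -153.55227361831683
top end [[ 0.60818749 -0.01507477  0.112     ]]
```

```bash
python3 - <<'E'
from h import *
st();plan([.6113,-.0146,.16],116.4,60)
E
```

```text
t1.82 [ 0.5407 -0.0215  0.2985] yaw121.24 open93.23 grip0.0 F [-3.4 -3.2 -0.3] M [-0.15  0.16  0.04] q [-0.13 -0.05  1.53 -0.    1.66 -0.68]
[-6.1, 12.8, 27.7, 1, 60, -5.9, 12.9, 27.7, 1, 60, -5.7, 13, 27.7, 0.9, 60, -5.5, 13.1, 27.7, 1, 60, -5.3, 13.1, 27.7, 0.9, 60]
```

Call:
play_rows(
  deltas=[-6,13,28,1,60,-6,13,28,1,60,-6,13,28,1,60,-5,13,28,1,60,-5,13,27,1,60,0,0,20,0,60,0,0,20,0,60,0,0,20,0,60,0,0,12,0,60,0,0,12,0,60],
)

```text
t: 2.65
tool_pos: [0.6077, -0.007, 0.074]
orientation: [-1.648, -2.673, 0.001]
force: [-0.2, 0.1, 0.4]
opening: 0.0602
gripper_force: 0.0
```

Call:
play_rows(
  deltas=[0,0,0,0,26,0,0,0,0,26,0,0,0,0,26,0,0,0,0,26,0,0,0,0,26,0,0,0,0,26,0,0,0,0,26,0,0,0,0,26],
  newtons=6,
)

```text
t: 3.32
tool_pos: [0.6086, -0.0073, 0.076]
orientation: [1.649, 2.674, -0.0]
force: [-0.6, -0.2, 0.8]
opening: 0.0264
gripper_force: 0.7
```

```bash
python3 - <<'E'
from h import *
st()
E
```

```text
t3.32 [ 0.6086 -0.0073  0.076 ] yaw116.68 open26.37 grip0.7 F [-0.6 -0.2  0.8] M [-0.24  0.29 -0.03] q [-0.1   0.26  1.61 -0.    1.27 -0.56]
```

Call:
play_rows(
  deltas=[0,0,0,0,34,0,0,0,0,34,-4,0,0,0,34,-4,-1,0,0,34,0,0,0,0,34,0,0,0,0,34],
  newtons=6,
)

```text
t: 3.82
tool_pos: [0.6113, -0.0151, 0.0756]
orientation: [1.65, 2.674, 0.0]
force: [-0.1, 0.4, -0.3]
opening: 0.0343
gripper_force: 0.0
```

```bash
python3 - <<'E'
from h import *
from plant import robot
st();c=robot.read_camera("wrist");pickle.dump(c,open("w2.pkl","wb"))
p=proj(c,[.61,-.0155,.112])[0];print(p);u,v=map(int,p)
cv2.imwrite("pics/w2.png",crop(c,max(u-100,0),max(v-75,0),u+100,min(v+75,400),4))
E
```

```text
t3.82 [ 0.6113 -0.0151  0.0756] yaw116.64 open34.26 grip0.0 F [-0.1  0.4 -0.3] M [-0.07  0.07 -0.  ] q [-0.11  0.27  1.6  -0.    1.27 -0.57]
[311.63597034 279.77807026]
```

View pics/w2.png

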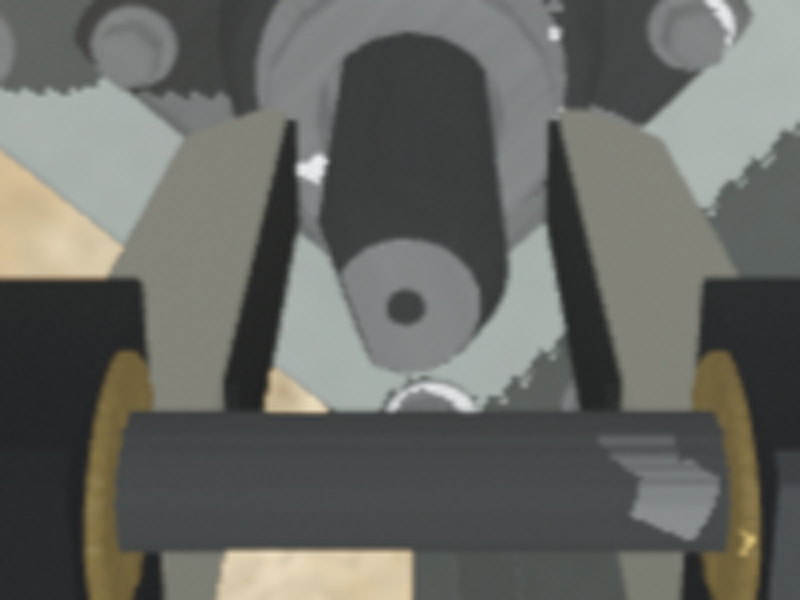

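The crop shows the spindle end with its centre hole at (405,306), between the open pads. The flat is a straight edge from about (343,272) to (378,360), so it faces left and slightly towards the bottom of the image.

```bash
python3 - <<'E'
from h import *
c=pickle.load(open("w2.pkl","rb"));o=np.array([211,204])
f=lambda a:ray(c,np.array(a)/4+o,.112)
e=f([[343,272],[378,360]]);d=(e[1]-e[0])[0:2];print("centre",f([405,306]),"len",np.linalg.norm(d),"normal",np.degrees(np.arctan2(d[1],d[0]))-90)
m=e.mean(0)-f([405,306])[0];print(m,np.linalg.norm(m[:2]))
E
```

```text
centre [[ 0.61040402 -0.01570301  0.112     ]] len 0.01171884158767424 normal -134.80316556084816
[-0.00380961 -0.00338133  0.        ] 0.005093776285152925
```

Call:
play_rows(
  deltas=[0,1,0,-6,34,0,0,0,-6,34,0,0,0,-5,34,0,0,0,0,15,0,0,0,0,15,0,0,0,0,15,0,0,0,0,15,0,0,0,0,15,0,0,0,0,15],
  newtons=8,
)

```text
t: 4.62
tool_pos: [0.6116, -0.0146, 0.0756]
orientation: [-1.237, -2.887, 0.001]
force: [-4.0, -2.7, 2.6]
opening: 0.0196
gripper_force: 8.0
```

```bash
python3 - <<'E'
from h import *
st()
E
```

```text
t4.62 [ 0.6116 -0.0146  0.0756] yaw133.61 open19.55 grip8.0 F [-4.  -2.7  2.6] M [-0.47  0.74  0.05] q [-0.11  0.27  1.6  -0.    1.27 -0.87]
```

Opening is 19.6 mm, so the pads are on the flat. I'll turn by +60° about the axis.

Call:
play_rows(
  deltas=[0,-0.5,0,0,15,0,0,0,0,15,0,0,0,3,15,-0.2,0,0,6,15,-0.2,0,0,6,15,-0.2,0,0,6,15,-0.2,0,0,6,15,-0.2,0,0,6,15,-0.2,0,0,6,15,-0.2,0,0,6,15],
  newtons=25,
)

```text
t: 5.45
tool_pos: [0.6109, -0.0164, 0.0756]
orientation: [-2.252, -2.189, 0.004]
force: [-10.7, -3.7, 7.8]
opening: 0.0198
gripper_force: 25.0
```

Call:
play_rows(
  deltas=[-0.2,0,0,6,15,-0.2,0,0,6,15,0,0,0,3,15,0,0,0,0,15,0,0,0,0,15,0,0,0,0,15],
)

```text
t: 5.95
tool_pos: [0.6104, -0.0168, 0.0756]
orientation: [-2.513, -1.882, 0.006]
force: [-12.3, -4.0, 8.9]
opening: 0.0198
gripper_force: 25.0
```

```bash
python3 - <<'E'
from h import *
st()
E
```

```text
t5.95 [ 0.6104 -0.0168  0.0756] yaw73.65 open19.82 grip25.0 F [-12.3  -4.    8.9] M [-0.69  1.99 -0.05] q [-0.11  0.27  1.6  -0.    1.28  0.17]
```

Call:
play_rows(
  deltas=[0,0,0,0,60,0,0,0,0,60,0,0,0,0,60,0,0,0,0,60,0,0,-20,0,60,0,0,-30,0,60,0,0,-30,0,60,0,0,-20,0,70,0,0,0,0,70],
)

```text
t: 6.7
tool_pos: [0.6156, -0.0164, 0.1821]
orientation: [2.509, 1.88, 0.011]
force: [0.2, 0.1, 0.1]
opening: 0.0677
gripper_force: 0.0
```

```bash
python3 - <<'E'
from h import *
from plant import robot
st();c=robot.read_camera("wrist");p=proj(c,[.609,-.0152,.112])[0];print(p);u,v=map(int,p);pickle.dump(c,open("w3.pkl","wb"))
cv2.imwrite("pics/w3.png",crop(c,u-75,v-70,u+75,min(v+70,400),4))
print(u,v);plan([.464,-.406,.15],74,80)
E
```

```text
t6.70 [ 0.6156 -0.0164  0.1821] yaw73.69 open67.68 grip0.0 F [0.2 0.1 0.1] M [-0.07  0.08 -0.02] q [-0.11  0.18  1.5   0.    1.45  0.17]
[304.32129583 205.82751123]
304 205
[-34.7, -2.9, 2.4, -0, 80, -34.7, -2.9, 2.4, -0, 80, -34.7, -2.9, 2.5, -0, 80, -34.7, -2.9, 2.4, -0, 80, -34.7, -2.9, 2.5, -0, 80, -34.7, -2.9, 2.4, -0, 80, -34.7, -2.9, 2.5, -0.1, 80, -34.7, -3, 2.4, -0, 80, -34.7, -3, 2.5, -0.1, 80, -34.7, -3.1, 2.4, -0, 80]
[-34.6, -3, 2.5, -0.1, 80, -34.7, -3.2, 2.4, -0, 80]
```

View pics/w3.png

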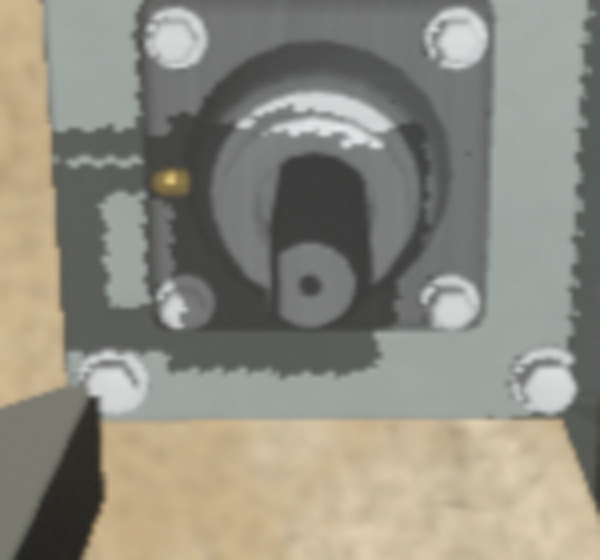

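The flat is now a vertical edge facing the nipple side, so the spindle is square. Moving to the spacer.

Call:
play_rows(
  deltas=[-35,-3,2,0,80,-35,-3,2,0,80,-35,-3,2,0,80,-35,-3,2,0,80,-35,-3,2,0,80,-35,-3,3,0,80,-35,-3,3,0,80,-35,-3,3,0,80,-34,-3,3,0,80,-34,-3,3,0,80],
)

```text
t: 7.58
tool_pos: [0.4841, -0.3427, 0.1487]
orientation: [-2.513, -1.882, 0.001]
force: [0.5, 0.3, 0.3]
opening: 0.0798
gripper_force: 0.0
```

Call:
play_rows(
  deltas=[-34,-3,3,0,80,-34,-3,3,0,80,0,0,0,0,80,0,0,0,0,80,0,0,0,0,80,0,0,0,0,80],
)

```text
t: 8.08
tool_pos: [0.461, -0.4041, 0.1439]
orientation: [-2.512, -1.884, -0.0]
force: [0.0, -0.8, -0.2]
opening: 0.08
gripper_force: 0.0
```

```bash
python3 - <<'E'
from h import *
from plant import robot
st();c=robot.read_camera("wrist");pickle.dump(c,open("w4.pkl","wb"))
im=c["pixels"];p=proj(c,[.464,-.406,.014])[0];print(p);hsv=cv2.cvtColor(im,cv2.COLOR_BGR2HSV)
m=((hsv[...,1]<40)&(hsv[...,2]>150)).astype(np.uint8);u,v=map(int,p);w=np.zeros_like(m);a=80;w[max(v-a,0):v+a,u-a:u+a]=m[max(v-a,0):v+a,u-a:u+a]
cs,h=cv2.findContours(w,cv2.RETR_CCOMP,cv2.CHAIN_APPROX_NONE)
for k,hh in zip(cs,h[0]):
    if cv2.contourArea(k)>200:
        P=ray(c,k[:,0],.014)[:,:2].astype(np.float32);print(cv2.boundingRect(k),"inner" if hh[3]>=0 else "outer",cv2.fitEllipse(P*1000),cv2.minEnclosingCircle(P*1000))
E
```

```text
t8.08 [ 0.461  -0.4041  0.1439] yaw73.73 open79.99 grip0.0 F [ 0.  -0.8 -0.2] M [-0.06  0.08  0.01] q [-0.8   0.21  1.54  0.    1.4  -0.52]
[318.17795074 185.11932157]
```

```bash
cat > ring.py <<'E'
from h import *
def ring(c,xy,z,cond,a=80):
    im=c["pixels"];p=proj(c,[*xy,z])[0];hsv=cv2.cvtColor(im,cv2.COLOR_BGR2HSV)
    m=cond(hsv).astype(np.uint8);u,v=map(int,p);w=np.zeros_like(m);s=np.s_[max(v-a,0):v+a,max(u-a,0):u+a];w[s]=m[s]
    cs,h=cv2.findContours(w,cv2.RETR_CCOMP,cv2.CHAIN_APPROX_NONE)
    for k,hh in zip(cs,h[0]):
        if cv2.contourArea(k)>100:
            P=ray(c,k[:,0],z)[:,:2].astype(np.float32)*1000;print(cv2.boundingRect(k),"inner" if hh[3]>=0 else "outer",np.round(cv2.fitEllipse(P)[0],1),np.round(cv2.fitEllipse(P)[1],1))
E
python3 - <<'E'
from ring import *
c=pickle.load(open("w4.pkl","rb"));hsv=cv2.cvtColor(c["pixels"],cv2.COLOR_BGR2HSV)
print(hsv[185,270:370:4].tolist())
ring(c,(.464,-.406),.014,lambda h:(h[...,1]<45)&(h[...,2]>80))
E
```

```text
[[20, 57, 193], [20, 57, 196], [20, 60, 183], [20, 60, 175], [19, 62, 172], [20, 62, 173], [20, 58, 179], [20, 48, 161], [38, 8, 135], [20, 46, 168], [20, 60, 183], [20, 57, 198], [20, 56, 190], [20, 56, 196], [21, 56, 191], [20, 56, 201], [20, 56, 195], [36, 10, 130], [60, 2, 225], [20, 56, 200], [20, 59, 191], [20, 58, 188], [20, 63, 163], [20, 58, 190], [20, 57, 192]]
(298, 163, 47, 46) outer [ 466.3 -407.8] [42.3 42.9]
(305, 172, 32, 29) inner [ 466.  -407.5] [27.  28.6]
```

Call:
play_rows(
  deltas=[-2,6,30,0,70,0,0,30,0,70,0,0,30,0,70,0,0,25,0,70,0,0,15,0,70,0,0,8,0,70,0,0,3,0,70,0,0,0,0,70,0,0,0,0,70,0,0,0,0,70],
)

```text
t: 8.97
tool_pos: [0.4671, -0.4099, 0.0056]
orientation: [2.512, 1.882, 0.001]
force: [1.1, -0.4, 0.7]
opening: 0.0702
gripper_force: 0.0
```

Call:
play_rows(
  deltas=[0,0,0,0,35,0,0,0,0,35,0,0,0,0,35,0,0,0,0,35,0,0,0,0,35,0,0,0,0,35,0,0,0,0,35],
  newtons=12,
)

```text
t: 9.55
tool_pos: [0.4659, -0.4091, 0.0039]
orientation: [2.514, 1.883, -0.0]
force: [-1.2, 0.8, 3.6]
opening: 0.044
gripper_force: 12.0
```

```bash
python3 - <<'E'
from h import *
st()
E
```

```text
t9.55 [ 0.4659 -0.4091  0.0039] yaw73.68 open43.98 grip12.0 F [-1.2  0.8  3.6] M [ 0.04  0.4  -0.04] q [-0.8   0.38  1.61 -0.    1.16 -0.52]
```

Call:
play_rows(
  deltas=[0,0,-15,0,35,0,0,-30,0,35,0,0,-35,0,35,0,0,-35,0,35,0,0,-31,0,35,0,0,0,0,35,0,0,0,0,35,0,0,0,0,35],
)

```text
t: 10.22
tool_pos: [0.4657, -0.4087, 0.1489]
orientation: [-2.514, -1.883, 0.0]
force: [-0.5, 0.4, -0.6]
opening: 0.0441
gripper_force: 12.0
```

```bash
python3 - <<'E'
from h import *
st();plan([.609,-.016,.145],73.6,35)
E
```

```text
t10.22 [ 0.4657 -0.4087  0.1489] yaw73.68 open44.10 grip12.0 F [-0.5  0.4 -0.6] M [-0.06  0.09 -0.03] q [-0.8   0.22  1.51  0.    1.41 -0.52]
[34.8, 2.3, 0.3, 0, 35, 34.8, 2.3, 0.3, 0, 35, 34.8, 2.3, 0.3, 0, 35, 34.8, 2.3, 0.3, 0, 35, 34.7, 2.2, 0.3, 0, 35, 34.8, 2.3, 0.3, 0, 35, 34.7, 2.2, 0.3, 0, 35, 34.8, 2.3, 0.4, 0, 35, 34.7, 2.2, 0.3, 0, 35, 34.8, 2.3, 0.4, 0, 35]
[34.7, 2.2, 0.3, 0, 35, 34.8, 2.3, 0.4, 0.1, 35]
```

Call:
play_rows(
  deltas=[35,2,0,0,35,35,2,0,0,35,35,2,0,0,35,35,2,0,0,35,35,2,0,0,35,35,2,0,0,35,35,2,0,0,35,35,2,0,0,35,35,3,0,0,35,35,3,0,0,35],
)

```text
t: 11.05
tool_pos: [0.5842, -0.0772, 0.1469]
orientation: [-2.512, -1.882, 0.004]
force: [0.1, 0.2, 0.2]
opening: 0.0438
gripper_force: 12.0
```

Call:
play_rows(
  deltas=[35,3,0,0,35,32,2,0,0,35,0,0,0,0,35,0,0,0,0,35,0,0,0,0,35,0,0,0,0,35],
)

```text
t: 11.55
tool_pos: [0.6081, -0.0174, 0.1483]
orientation: [-2.514, -1.882, 0.003]
force: [0.3, -1.0, -1.7]
opening: 0.0439
gripper_force: 12.0
```

```bash
python3 - <<'E'
from ring import *
from plant import robot
s=st();c=robot.read_camera("wrist");pickle.dump(c,open("w5.pkl","wb"))
zt=s["tool_pos"][2]-.0039+.014;hsv=cv2.cvtColor(c["pixels"],cv2.COLOR_BGR2HSV)
ring(c,s["tool_pos"][:2],zt,lambda h:(h[...,1]<45)&(h[...,2]>90),110)
u,v=map(int,proj(c,[.609,-.0155,.13])[0]);print(u,v)
cv2.imwrite("pics/w5.png",crop(c,max(u-90,0),max(v-75,0),u+90,min(v+75,400),4))
E
```

```text
t11.55 [ 0.6081 -0.0174  0.1483] yaw73.62 open43.89 grip12.0 F [ 0.3 -1.  -1.7] M [-0.09  0.09 -0.03] q [-0.11  0.2   1.54 -0.    1.4   0.17]
(234, 342, 19, 22) outer [551.6 -64.8] [10.2 17.6]
(280, 312, 135, 52) outer [618.6 -69.9] [30.8 75.5]
(226, 144, 195, 163) outer [617.7  -4.2] [ 95.4 107.1]
(292, 250, 49, 17) inner [609.1 -19.1] [ 9.6 25.9]
(304, 178, 31, 32) inner [619.6  12.8] [15.1 17.1]
(337, 166, 17, 50) inner [632.6  11.9] [ 7.8 22.6]
(267, 146, 73, 82) inner [611.4  21.2] [25.6 44. ]
314 229
```

View pics/w5.png

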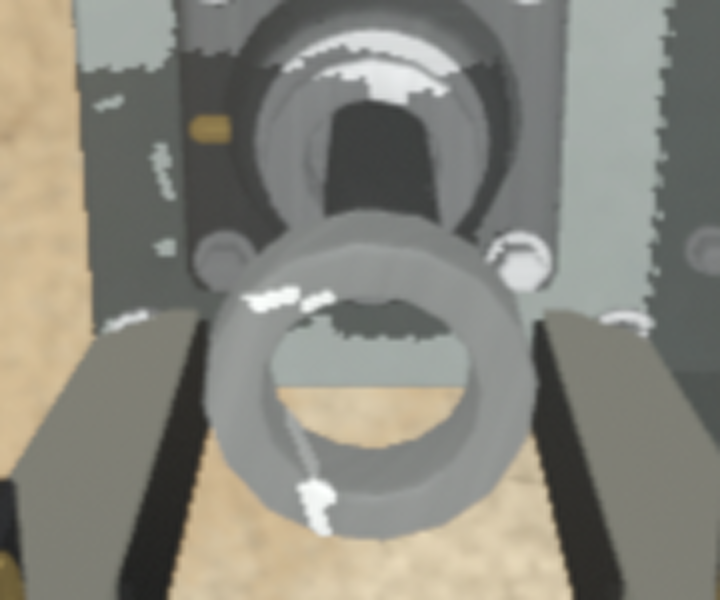

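The ring hangs level between the pads, with its top face centred at crop (371,391) and the spindle just behind it. I'll check the offset.

```bash
python3 - <<'E'
from h import *
c=pickle.load(open("w5.pkl","rb"))
print(ray(c,(371/4+224,391/4+154),.1584),ray(c,(370/4+224,374/4+154),.1584))
for a in[(.6105,-.0157),(.609,-.015)]:print((proj(c,[[*a,.062],[*a,.09],[*a,.112]])-[224,154])*4)
E
```

```text
[[ 0.6102005  -0.01642796  0.1584    ]] [[ 0.61075936 -0.01407174  0.1584    ]]
[[371.09196797 165.41311136]
 [371.20574899 211.68220067]
 [371.31496126 256.0934077 ]]
[[362.85769461 164.22165111]
 [362.04009094 210.3695884 ]
 [361.25527122 254.66710429]]
```

Call:
play_rows(
  deltas=[0,0,15,0,35,0,0,10,0,35,0,0,10,0,35,0,0,10,0,35,0,0,10,0,35,0,0,10,0,35,0,0,10,0,35,0,0,5,0,35,0,0,0,0,35,0,0,0,0,35],
)

```text
t: 12.43
tool_pos: [0.6088, -0.0163, 0.0693]
orientation: [-2.514, -1.883, 0.001]
force: [0.1, -0.7, 0.2]
opening: 0.0436
gripper_force: 12.0
```

```bash
python3 - <<'E'
from h import *
st()
E
```

```text
t12.43 [ 0.6088 -0.0163  0.0693] yaw73.68 open43.56 grip12.0 F [ 0.1 -0.7  0.2] M [-0.09  0.11 -0.05] q [-0.11  0.27  1.61  0.    1.26  0.17]
```

Call:
play_rows(
  deltas=[0,0,2,0,35,0,0,2,0,35,0,0,0,0,35,0,0,0,0,35],
)

```text
t: 12.77
tool_pos: [0.6093, -0.0164, 0.066]
orientation: [2.514, 1.883, 0.001]
force: [-0.4, 0.6, -0.9]
opening: 0.0438
gripper_force: 12.0
```

Call:
play_rows(
  deltas=[0,0,0,0,56,0,0,0,0,60,0,0,0,0,60,0,0,0,0,60,0,0,0,0,60,0,0,0,0,60],
)

```text
t: 13.27
tool_pos: [0.609, -0.0164, 0.0657]
orientation: [2.514, 1.884, 0.0]
force: [-0.3, -0.2, -0.4]
opening: 0.0601
gripper_force: 0.0
```

```bash
python3 - <<'E'
from h import *
from ring import ring
from plant import robot
s=st();c=robot.read_camera("wrist");pickle.dump(c,open("w6.pkl","wb"))
u,v=map(int,proj(c,[.61,-.0157,.076])[0]);print(u,v)
ring(c,(.61,-.0157),.076,lambda h:(h[...,1]<30)&(h[...,2]>125),60)
cv2.imwrite("pics/w6.png",crop(c,max(u-90,0),max(v-75,0),u+90,min(v+75,400),4))
E
```

```text
t13.27 [ 0.609  -0.0164  0.0657] yaw73.68 open60.09 grip0.0 F [-0.3 -0.2 -0.4] M [-0.07  0.1   0.05] q [-0.11  0.27  1.61  0.    1.26  0.17]
314 252
(254, 192, 120, 115) outer [608.9 -19.1] [57.7 65.1]
(308, 287, 14, 13) inner [603.2 -38.3] [6.6 7.1]
```

View pics/w6.png

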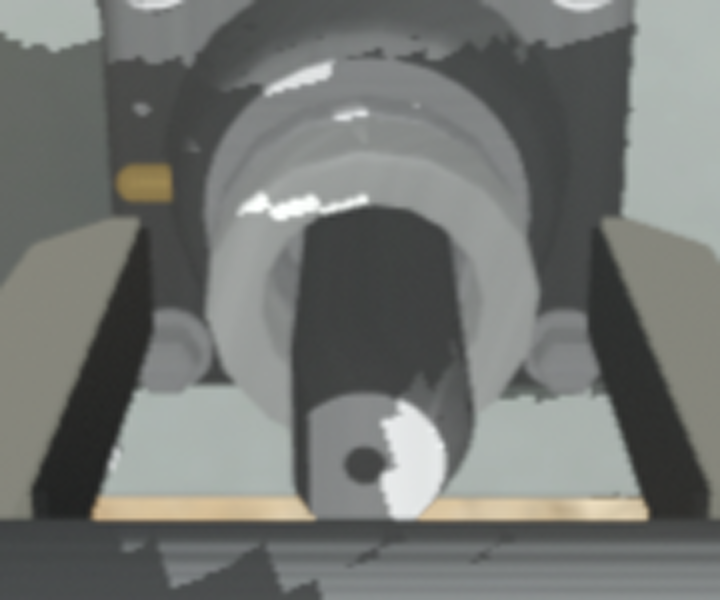

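The spacer lies flat on the sleeve, the fingers are clear, and the flat still faces the nipple side. I'll lift and move to the collar.

Call:
play_rows(
  deltas=[0,0,-20,0,60,0,0,-35,0,60,0,0,-35,0,65,0,0,0,0,75,0,0,0,0,80,0,0,0,0,80],
)

```text
t: 13.82
tool_pos: [0.609, -0.0164, 0.1556]
orientation: [2.514, 1.884, 0.0]
force: [-0.6, 0.0, -0.5]
opening: 0.0789
gripper_force: 0.0
```

```bash
python3 - <<'E'
from h import *
st();plan([.482,-.270,.15],165,80)
E
```

```text
t13.82 [ 0.609  -0.0164  0.1556] yaw73.68 open78.89 grip0.0 F [-0.6  0.  -0.5] M [-0.09  0.13 -0.03] q [-0.11  0.19  1.54  0.    1.41  0.17]
[-17.4, -3.2, 0.3, -5.7, 80, -17, -4.9, 0.4, -5.7, 80, -16.5, -6.5, 0.3, -5.7, 80, -15.7, -8.2, 0.4, -5.7, 80, -14.9, -9.7, 0.3, -5.7, 80, -13.8, -11.1, 0.4, -5.7, 80, -12.7, -12.4, 0.3, -5.7, 80, -11.4, -13.6, 0.4, -5.7, 80, -9.9, -14.7, 0.3, -5.7, 80, -8.4, -15.6, 0.4, -5.7, 80]
[-6.9, -16.4, 0.3, -5.7, 80, -5.2, -16.9, 0.4, -5.7, 80, -3.5, -17.4, 0.3, -5.7, 80, -1.7, -17.6, 0.4, -5.7, 80, 0, -17.8, 0.3, -5.8, 80, 1.8, -17.6, 0.4, -5.7, 80]
```

Call:
play_rows(
  deltas=[-17,-3,0,-6,80,-17,-5,0,-6,80,-16,-7,0,-6,80,-16,-8,0,-6,80,-15,-10,0,-6,80,-14,-11,0,-6,80,-12,-12,0,-6,80,-11,-14,0,-6,80,-10,-15,0,-6,80,-8,-16,0,-6,80],
)

```text
t: 14.65
tool_pos: [0.5303, -0.1758, 0.1533]
orientation: [-1.227, -2.888, -0.0]
force: [-0.0, 0.1, -0.1]
opening: 0.0798
gripper_force: 0.0
```

Call:
play_rows(
  deltas=[-6,-16,0,-6,80,-5,-17,0,-6,80,-3,-17,0,-6,80,-1,-18,0,-6,80,0,-18,0,-6,80,1,-18,0,-1,80,0,0,0,0,80,0,0,0,0,80,0,0,0,0,80],
)

```text
t: 15.4
tool_pos: [0.4892, -0.2719, 0.1542]
orientation: [-0.42, -3.111, -0.002]
force: [0.1, -0.8, 0.4]
opening: 0.0801
gripper_force: 0.0
```

```bash
python3 - <<'E'
from h import *
from ring import ring
from plant import robot
s=st();c=robot.read_camera("wrist");pickle.dump(c,open("w7.pkl","wb"))
u,v=map(int,proj(c,[.4875,-.270,.02])[0]);print(u,v)
ring(c,(.4875,-.27),.02,lambda h:h[...,2]<105,60)
ring(c,(.4875,-.27),.02,lambda h:(h[...,2]<75),60)
hsv=cv2.cvtColor(c["pixels"],cv2.COLOR_BGR2HSV)
w=np.zeros(hsv.shape[:2],np.uint8);w[v-60:v+60,u-60:u+60]=((hsv[...,1]<25)&(hsv[...,2]>110))[v-60:v+60,u-60:u+60]
n,l,sx,ce=cv2.connectedComponentsWithStats(w)
for i in range(1,n):
    if sx[i,4]>8:print(sx[i],ce[i],ray(c,ce[i],.01))
cv2.imwrite("pics/w7.png",crop(c,u-75,v-60,u+75,v+60,5))
print(u-75,v-60)
E
```

```text
t15.40 [ 0.4892 -0.2719  0.1542] yaw164.61 open80.08 grip0.0 F [ 0.1 -0.8  0.4] M [-0.04  0.04  0.01] q [-0.6   0.06  1.68  0.    1.4  -1.9 ]
318 179
(294, 154, 48, 50) outer [ 486.6 -270. ] [42.8 46.3]
(303, 166, 38, 26) inner [ 486.4 -268.9] [23.1 32.8]
[302 151   9   7  46] [305.82608696 154.19565217] [[ 0.46312915 -0.27529282  0.01      ]]
[309 168   8   5  24] [312.75       169.79166667] [[ 0.4793478  -0.27304315  0.01      ]]
243 119
```

View pics/w7.png

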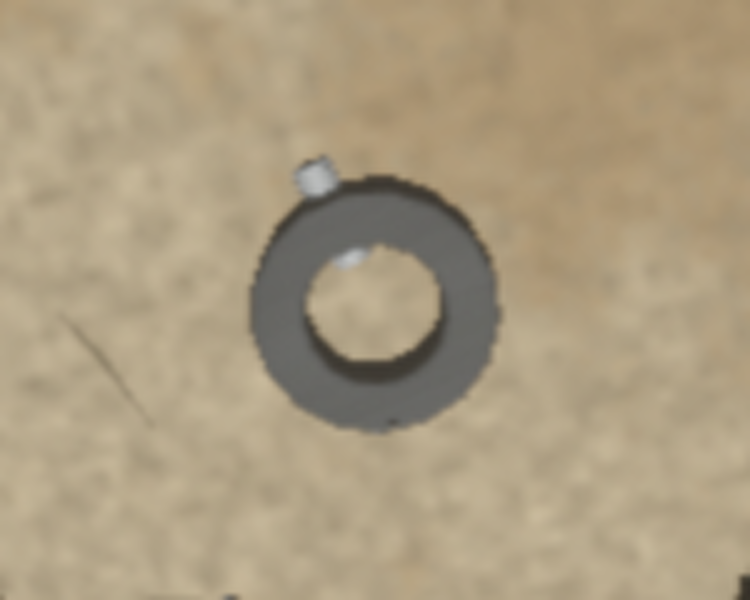

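The crop confirms the larger collar. Its screw's outer end is at crop (317,178), the inner tip at (350,258), and the axis at about (375,305) at screw height.

```bash
python3 - <<'E'
from h import *
c=pickle.load(open("w7.pkl","rb"));f=lambda a,z:ray(c,np.array(a)/5+[243,119],z)[0,:2]
ct=f((375,310),.02);o=f((317,178),.012);i=f((350,258),.012)
print(ct,o,i)
for d in(o-ct,o-i):print(np.degrees(np.arctan2(d[1],d[0]))%360,np.linalg.norm(d))
plan([*ct,.06],190-21+0,80)
E
```

```text
[ 0.48883231 -0.27050566] [ 0.46331746 -0.27472715] [ 0.47974068 -0.27288766]
189.39462190570822 0.02586172094992131
186.39079759202917 0.016525913204072002
[0.4, 0.4, 31.5, -1.4, 80, 0.3, 0.3, 31.6, -1.5, 80, 0.3, 0.4, 31.5, -1.4, 80]
```

Call:
play_rows(
  deltas=[1,1,25,-6,80,0,0,25,-6,80,0,0,25,-6,80,0,0,25,-6,80,0,0,20,0,80,0,0,15,0,80,0,0,10,0,80,0,0,6,0,80,0,0,0,0,80,0,0,0,0,80],
)

```text
t: 16.28
tool_pos: [0.4895, -0.2715, 0.0052]
orientation: [-0.238, 3.132, -0.0]
force: [0.5, 0.3, 0.3]
opening: 0.08
gripper_force: 0.0
```

```bash
python3 - <<'E'
from h import *
st()
E
```

```text
t16.28 [ 0.4895 -0.2715  0.0052] yaw-171.31 open79.95 grip0.0 F [0.5 0.3 0.3] M [ 0.05 -0.01  0.04] q [-0.6   0.23  1.79  0.    1.12 -2.32]
```

Call:
play_rows(
  deltas=[0,0,0,0,40,0,0,0,0,40,0,0,0,0,40,0,0,0,0,40,0,0,0,0,40,0,0,0,0,40,0,0,0,0,40,0,0,0,0,40],
  newtons=45,
)

```text
t: 16.95
tool_pos: [0.4892, -0.2714, 0.005]
orientation: [-0.238, 3.132, 0.001]
force: [-2.5, 2.7, 6.1]
opening: 0.0474
gripper_force: 45.0
```

```bash
python3 - <<'E'
from h import *
st()
E
```

```text
t16.95 [ 0.4892 -0.2714  0.005 ] yaw-171.33 open47.38 grip45.0 F [-2.5  2.7  6.1] M [ 0.75  0.27 -0.  ] q [-0.6   0.23  1.79  0.    1.12 -2.32]
```

Call:
play_rows(
  deltas=[0,0,-10,0,40,0,0,-25,0,40,0,0,-35,0,40,0,0,-35,0,40,0,0,-35,0,40,0,0,-10,0,40,0,0,0,0,40,0,0,0,0,40,0,0,0,0,40],
)

```text
t: 17.7
tool_pos: [0.4877, -0.2708, 0.152]
orientation: [0.237, -3.13, -0.004]
force: [-0.5, 0.0, -3.0]
opening: 0.0474
gripper_force: 45.0
```

```bash
python3 - <<'E'
from h import *
from plant import robot
st();c=robot.read_camera("wrist");pickle.dump(c,open("w8.pkl","wb"))
u,v=map(int,proj(c,[.4888,-.2705,.168])[0]);print(u,v);h=cv2.cvtColor(c["pixels"],cv2.COLOR_BGR2HSV)
w=np.zeros(h.shape[:2],np.uint8);s=np.s_[v-90:v+60,u-40:u+40];w[s]=((h[...,1]<25)&(h[...,2]>110))[s]
n,l,sx,ce=cv2.connectedComponentsWithStats(w)
for i in range(1,n):
    if sx[i,4]>8:print(sx[i],ce[i],ray(c,ce[i],.157))
plan([.609,-.0157,.15],163.6,40)
E
```

```text
t17.70 [ 0.4877 -0.2708  0.152 ] yaw-171.33 open47.42 grip45.0 F [-0.5  0.  -3. ] M [0.   0.03 0.01] q [-0.6   0.06  1.68 -0.    1.4  -2.32]
318 260
[315 198   4  11  29] [316.20689655 202.51724138] [[ 0.4622393  -0.27580971  0.157     ]]
[-19.8, 29.2, 0.2, 3.1, 40, -18.2, 30.2, 0.2, 3.1, 40, -16.5, 31.2, 0.2, 3.1, 40, -14.8, 32, 0.2, 3.2, 40, -13, 32.8, 0.2, 3.1, 40, -11.3, 33.5, 0.2, 3.2, 40, -9.4, 34.1, 0.2, 3.1, 40, -7.5, 34.5, 0.2, 3.2, 40]
```

Call:
play_rows(
  deltas=[-20,29,0,3,40,-18,30,0,3,40,-17,31,0,3,40,-15,32,0,3,40,-13,33,0,3,40,-11,34,0,3,40,-9,34,0,3,40,-7,35,0,4,40,0,0,0,0,40,0,0,0,0,40],
)

```text
t: 18.58
tool_pos: [0.6074, -0.0129, 0.1517]
orientation: [-0.44, -3.106, 0.0]
force: [0.1, -0.1, -2.4]
opening: 0.0471
gripper_force: 45.0
```

Call:
play_rows(
  deltas=[0,0,0,0,40,0,0,0,0,40,0,0,0,0,40],
)

```text
t: 18.83
tool_pos: [0.6077, -0.0162, 0.1538]
orientation: [-0.448, -3.108, 0.0]
force: [0.1, -0.2, -2.1]
opening: 0.0477
gripper_force: 45.0
```

```bash
python3 - <<'E'
from h import *
from plant import robot
st();c=robot.read_camera("wrist");pickle.dump(c,open("w9.pkl","wb"))
plan([.609,-.0157,.15],163.6,40)
E
```

```text
t18.83 [ 0.6077 -0.0162  0.1538] yaw163.61 open47.71 grip45.0 F [ 0.1 -0.2 -2.1] M [ 0.    0.03 -0.02] q [-0.11  0.19  1.54 -0.    1.41 -1.4 ]
[-0.9, 0.8, 4.1, -0, 40]
```

Call:
play_rows(
  deltas=[-1,1,10,0,40,0,0,10,0,40,0,0,8,0,40,0,0,5,0,40,0,0,5,0,40,0,0,5,0,40,0,0,5,0,40,0,0,5,0,40,0,0,0,0,40,0,0,0,0,40],
)

```text
t: 19.72
tool_pos: [0.6094, -0.0143, 0.1013]
orientation: [-0.446, -3.109, 0.0]
force: [-0.3, 0.3, -2.2]
opening: 0.0475
gripper_force: 45.0
```

```bash
python3 - <<'E'
from h import *
st()
E
```

```text
t19.72 [ 0.6094 -0.0143  0.1013] yaw163.68 open47.50 grip45.0 F [-0.3  0.3 -2.2] M [ 0.01 -0.07 -0.03] q [-0.11  0.24  1.58 -0.    1.32 -1.39]
```

Call:
play_rows(
  deltas=[0,0,4,0,40,0,0,4,0,40,0,0,4,0,40,0,0,4,0,40,0,0,0,0,40,0,0,0,0,40],
)

```text
t: 20.22
tool_pos: [0.6093, -0.0143, 0.0851]
orientation: [-0.446, -3.109, 0.0]
force: [0.4, 0.9, -2.4]
opening: 0.0476
gripper_force: 45.0
```

```bash
python3 - <<'E'
from h import *
st()
E
```

```text
t20.22 [ 0.6093 -0.0143  0.0851] yaw163.67 open47.63 grip45.0 F [ 0.4  0.9 -2.4] M [-0.   -0.03  0.07] q [-0.11  0.25  1.6   0.    1.29 -1.39]
```

Call:
play_rows(
  deltas=[0,0,3,0,40,0,0,3,0,40,0,0,2,0,40,0,0,2,0,40,0,0,2,0,40,0,0,0,0,40,0,0,0,0,40,0,0,0,0,40],
)

```text
t: 20.88
tool_pos: [0.6103, -0.0144, 0.0751]
orientation: [0.446, 3.108, 0.0]
force: [-4.6, -0.4, 8.4]
opening: 0.0475
gripper_force: 45.0
```

```bash
python3 - <<'E'
from h import *
st()
E
```

```text
t20.88 [ 0.6103 -0.0144  0.0751] yaw163.68 open47.45 grip45.0 F [-4.6 -0.4  8.4] M [0.15 0.65 0.01] q [-0.11  0.27  1.6   0.    1.27 -1.39]
```

Call:
play_rows(
  deltas=[1,0,2,0,40,0,0,2,0,40,0,0,1,0,40,0,0,1,0,40,0,0,0,0,40,0,0,0,0,40,0,0,0,0,40,0,0,0,0,40],
  newtons=55,
)

```text
t: 21.55
tool_pos: [0.6106, -0.0145, 0.0728]
orientation: [0.445, 3.105, -0.0]
force: [-12.4, 0.1, 29.7]
opening: 0.047
gripper_force: 55.0
```

```bash
python3 - <<'E'
from h import *
st()
E
```

```text
t21.55 [ 0.6106 -0.0145  0.0728] yaw163.68 open47.01 grip55.0 F [-12.4   0.1  29.7] M [0.11 2.28 0.02] q [-0.11  0.27  1.61 -0.    1.26 -1.39]
```

Call:
play_rows(
  deltas=[1,0,0,0,40,1,0,0,0,40,0,0,0,0,40,0,0,0,0,40,0,0,0,0,40,0,0,0,0,40,0,0,0,0,40,0,0,0,0,40],
)

```text
t: 22.22
tool_pos: [0.6103, -0.0144, 0.0729]
orientation: [0.445, 3.102, -0.001]
force: [-4.2, -2.1, 23.5]
opening: 0.0469
gripper_force: 55.0
```

```bash
python3 - <<'E'
from h import *
from plant import robot
s=st();c=robot.read_camera("wrist");h=cv2.cvtColor(c["pixels"],cv2.COLOR_BGR2HSV)
p=s["tool_pos"];x=np.array([np.cos(np.radians(163.6)),np.sin(np.radians(163.6)),0])
u,v=map(int,proj(c,[*(p+.027*x)[:2],.078])[0]);print("expect",u,v)
w=np.zeros(h.shape[:2],np.uint8);q=np.s_[v-20:v+20,u-30:u+30];w[q]=((h[...,1]<25)&(h[...,2]>110))[q]
n,l,sx,ce=cv2.connectedComponentsWithStats(w)
for i in range(1,n):
    if sx[i,4]>8:
        r=ray(c,ce[i],.080)[0];d=r-p;print(sx[i],ce[i],np.round(r,4),np.degrees(np.arctan2(d[1],d[0])))
E
```

```text
t22.22 [ 0.6103 -0.0144  0.0729] yaw163.67 open46.88 grip55.0 F [-4.2 -2.1 23.5] M [-0.28  0.8   0.03] q [-0.11  0.26  1.61 -0.    1.26 -1.39]
expect 317 200
[287 189  60  24 853] [315.59202814 199.61430246] [ 0.5832 -0.0073  0.08  ] 165.2843695507694
```

```bash
python3 -c "
from plant import robot
print(robot.close_job())"
```

```text
the job is handed in; nothing more can be done
None
```

The job is handed in: flat and screw measured facing the open side, spacer on the sleeve, and the collar still gripped (55 N) and pressed with about 25 N. The sleeve looks fully home from the force and height; I got no verdict back from the judging.

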